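# Draw the guarded bolt of the bottle chest

### The arm

A 6-joint arm with a two-finger parallel gripper is mounted at the origin on the work surface. World frame = base frame: x ahead of the robot, y to its left, z up, the work surface at z = 0. Lengths are in m, angles in rad, forces in N, time in s.
With the tool pointing down it reaches from about 0.375 to 0.9 m from the base axis. Payload 3.1 kg.
Tool frame: the origin (TCP) lies midway between the tips of the shut fingers; the grasp point (between the pads) lies grip_point_offset behind it (grip_point_offset is the distance from the TCP to the grasp point, in m); y points along the fingers, z is the direction in which the jaws open and shut, and the axes are right-handed (so a half turn about y gives the same grasp; the last joint's range is limited). The gripper opens to 87 mm and grips with 3 to 60 N. Pads are 19 mm wide; open, the fingers measure 117 mm over their backs; the gripper's body (75 mm by 190 mm) begins 51 mm behind the grasp point.
Start: joints at [1.06, 0.527, 1.433, -0, 1.181, -0.178], TCP at [0.204, 0.591, 0.223] pointing down, gripper open.
Joint ranges: [-3.08, 3.08], [-0.75, 2.2], [0.22, 2.44], [-1.43, 4.57], [0, 2.65], [-2.85, 2.85]. Speed limits (rad/s): [2.79, 2.79, 3.14, 3.14, 3.14, 3.14].

### API

Orientations are given as a unit quaternion [x, y, z, w].
In Python, from rig import * gives the robot as it stands.
- The arm moves only by the tool jog_arm, never from a script. Its argument "increments" is a list that holds one entry, the list of rows, each a list of 7 numbers: the turn, a rotation vector about the world's x, y, z in degrees, then the shift along the world's x, y, z in m, then the closure, from -1 (fully open) to 1 (shut), so that 0 is half open. In form: [[[rx, ry, rz, x, y, z, jaw], ...]]. A call has 1 to 8 rows; each row is the pose to reach, as a shift and turn from the pose measured when the call began; what a row does not reach only later rows make up. A row lasts 1/10 s, in which the tool goes at most 50 mm and 8.59 degrees, less where a joint would pass 70% of its speed; a pose out of reach is approached as far as the arm can. A call with a gripper value outside its range is refused whole. The fingers move at their own pace and stop on an object; "squeeze" is the grip in N (left out, the last holds). Time passes only in rows, so rows that repeat a pose let the fingers close. It gives the time, the measured TCP pose, the force and the opening at its end, in the units of the state.
- get_obs(): the state, without advancing time (a new reading comes with each control period).
- camera(name): name is "scene" or "top" or "wrist"; returns the picture (480x640x3 uint8, red, green, blue); there is no depth.
- camera_info(name): a dict with "K" (3x3 intrinsics, pixels), "R" (3x3) and "t" (3): a world point X has camera coordinates R X + t. Camera axes: x right, y down, z forward; pixel columns grow to the right and rows downward; lengths in m; the calibration is good to about 2 mm. A picture is of the moment at which its call begins: read the wrist's pose just before it. camera_info takes no time and is no camera call; for the wrist camera it gives the pose at the moment of the call.
- hand_in(): hands the job in, once; it reports no verdict.
The state is a dict: "time": time; "q": joint angles; "joint_velocities": joint speeds; "joint_torque": joint torques, N m; "position": TCP position; "tool_rot": TCP orientation; "ft_force": force on the tool from outside, world axes, zero at the start; "moment": the same for the moment, N m; "grip_width": finger opening in m.
Only numpy, scipy, OpenCV 4.12 (cv2) and the standard library are available. Lean on these libraries where they do the work, as an engineer would, in place of code of your own. Each camera call takes 0.05 s, during which the arm holds its last target.

### The job

Unbolt the grey bottle chest with your fingertips: keep the bolt's long spring safety catch pressed down with one fingertip and, while it is down, push the upright tab of the bolt away from the catch with the other fingertip until the bolt is drawn fully to its stop. Then let go, so that the catch springs back up and locks the bolt open. Lift and carry nothing, and leave the glassware and jars standing where they are.

Things in the scene. Friction and masses are not known exactly. Their poses are not given: they have to be found in the camera images.
- chest: Low grey steel chest, fixed, 260 (x) x 360 (y) x 100 mm high, lid shut; origin at the centre of its underside, z up. The bolt set lies on the lid along x = -30 mm of this frame; the bolt is drawn along +y. The bolt's bar (14 mm wide, top 22 mm above the lid) runs under catch and tab, y = -175 to 43 mm. Fixed guide (y = -112), keeper (y = -175) and end stop (y = 90) rise up to 27 mm above the lid.
- catch_pad (a point): Pressing plate of the spring catch: flat ribbed steel plate 28 mm wide (chest's x), 80 mm long (chest's y = -80 to 0 mm), 6 mm thick; origin at the middle of its top face, 40 mm above the lid when up, 32 mm when fully down; z up, y along the bolt; moves with the catch. A fingertip may press it anywhere and slide along it.
- catch (a joint): Press of the safety catch, m: 0 up, 0.008 fully down on its stop. Spring: 3 N to start, 6.2 N fully down. Beyond 0.005 it frees the bolt; when let go its tooth rises into the next notch under the bar and the bolt is locked again. It comes fully up only with the bolt shut, in a notch on the way, or drawn past 0.0375 m.
- bolt_tab (a point): Upright steel tab on the bolt, to push it by: 30 mm wide (chest's x), 10 mm thick (chest's y), 38 mm high, from 22 to 60 mm above the lid. Origin at the centre of its flat push face, which looks along the chest's -y, towards the catch; moves with the bolt. This face is 26 mm from the plate's end with the bolt at 0, 66 mm when fully drawn.
- bolt (a joint): How far the bolt is drawn, along the chest's +y, m: 0 = shut, 0.040 = fully drawn, on its stop. Starts at 0 to 0.003. Friction about 2 N. With the catch up it moves only to about 0.005.
- jar_mid (a point): Small brown glass jar, 38 mm diameter, 50 mm high, on the chest's lid behind the bolt; point at its centre. Leave it alone.
- pot_mid (a point): Small white plastic pot with a screw cap, 42 mm diameter, 42 mm high, on the chest's lid behind the bolt; point at its centre. Leave it alone.
- flask_mid (a point): Conical glass flask, 76 mm diameter at the foot, 110 mm high, on the bench beside the chest; point half-way up. Leave it alone.
- beaker_mid (a point): Glass beaker, 68 mm diameter, 85 mm high, on the bench beside the chest; point half-way up. Leave it alone.
There are look-alikes about, which are no part of the job. Of the things that look like the part that bears pot_mid, the smaller one is meant. What is shaped like the part that bears flask_mid but yellow is not meant.

How it is judged:
On the way, in this order (a step that is already met when the one before it is completed fails the run):
1. a finger holds the safety catch down while the bolt is still shut (value of joint catch above 0.005 m and contact force between the fingers and catch above 0.5 N and value of joint bolt below 0.01 m), for 0.05 s.
2. the bolt is being pushed by a finger on its tab, well under way, with a finger still holding the catch down (value of joint catch above 0.004 m and contact force between the fingers and catch above 0.5 N and contact force between the fingers and bolt above 0.5 N and value of joint bolt above 0.013 m), for 0.02 s.
At the end, for the whole second after the job is handed in: The bolt stands drawn to within 3.5 mm of its stop (0.0365 m or more of 0.040) and at rest, the catch is up again (under 2 mm down), and the jar, pot, flask and beaker stand upright within 25 mm of where they were (value of joint bolt above 0.0365 m and value of joint catch below 0.002 m and velocity of joint bolt below 0.005 m/s and not (distance of any of jar_mid, pot_mid, flask_mid, beaker_mid from where it was at the start of the episode above 0.025 m or angle between any of jar_mid, pot_mid, flask_mid, beaker_mid's own z axis and vertical above 0.4 rad)); the robot touches nothing.
It fails at once if a jar, pot, flask or beaker is lifted, carried, pushed more than 25 mm or tipped (distance of any of jar_mid, pot_mid, flask_mid, beaker_mid from where it was at the start of the episode above 0.025 m or angle between any of jar_mid, pot_mid, flask_mid, beaker_mid's own z axis and vertical above 0.4 rad).
It also fails if it takes over 35 s, if anything falls off the work surface, if the arm or the gripper's body presses on something with over 40 N, if the wrist force passes 120 N, or if a joint passes its speed limit or range.

## Working session

There is one attempt and no reset: what is moved stays moved. The work goes in short steps, Python scripts to look and compute and a tool call to move; the robot and the scene stay as the last step left them, time stands still between calls to the robot, and variables do not carry over. Pictures are saved under pics/ and viewed, and the job is handed in when it is done.

Besides the shell and the picture viewer there is one more tool, called after "Request:" in YAML: its name, and indented under it one key for each argument. jog_arm: Moves the arm, as the interface text tells. Its arguments: {"type":"object","properties":{"increments":{"type":"array","items":{"type":"array","items":{"type":"array","items":{"type":"number"}}}},"squeeze":{"type":"number"}},"required":["increments"]}

```bash
mkdir -p pics && python3 - <<'E'
from rig import *
import cv2, numpy as np
np.set_printoptions(precision=4,suppress=True)
o=get_obs(); print(o)
for n in ["scene","top","wrist"]:
    i=camera_info(n); print(n,i)
    im=camera(n); cv2.imwrite(f"pics/{n}0.png",im[:,:,::-1])
E
ls
```

```text
{'time': 0.0, 'q': array([ 1.0605,  0.5285,  1.4339, -0.    ,  1.1814, -0.1785]), 'joint_velocities': array([-0.0005, -0.0021, -0.    , -0.0004,  0.0003,  0.0011]), 'joint_torque': array([ -0.001 , -44.0041, -17.6589,   0.0634,   0.0583,  -0.0001]), 'position': array([0.2032, 0.5903, 0.2216]), 'tool_rot': array([ 0.6981, -0.117 ,  0.1165, -0.6967]), 'ft_force': array([-0.6235,  0.121 ,  0.5963]), 'moment': array([ 0.03  , -0.0119,  0.0038]), 'grip_width': 0.08650281809741918}
scene {'K': array([[549.202 ,   0.    , 317.477 ],
       [  0.    , 549.202 , 236.6985],
       [  0.    ,   0.    ,   1.    ]]), 'R': array([[ 0.8726,  0.4885, -0.0032],
       [ 0.3159, -0.5692, -0.7591],
       [-0.3726,  0.6614, -0.6509]]), 't': array([-0.54  , -0.0792,  1.4576])}
top {'K': array([[574.4004,   0.    , 321.9019],
       [  0.    , 574.4004, 235.5165],
       [  0.    ,   0.    ,   1.    ]]), 'R': array([[ 0.0067, -0.9999,  0.0118],
       [-0.9895, -0.0083, -0.1446],
       [ 0.1447, -0.0107, -0.9894]]), 't': array([0.0392, 0.6162, 1.286 ])}
wrist {'K': array([[408.3466,   0.    , 321.9495],
       [  0.    , 408.3466, 232.0841],
       [  0.    ,   0.    ,   1.    ]]), 'R': array([[ 0.3246,  0.9458, -0.0026],
       [ 0.9072, -0.3105,  0.284 ],
       [ 0.2678, -0.0946, -0.9588]]), 't': array([-0.6236, -0.0359,  0.3916])}
pics
```

View pics/top0.png

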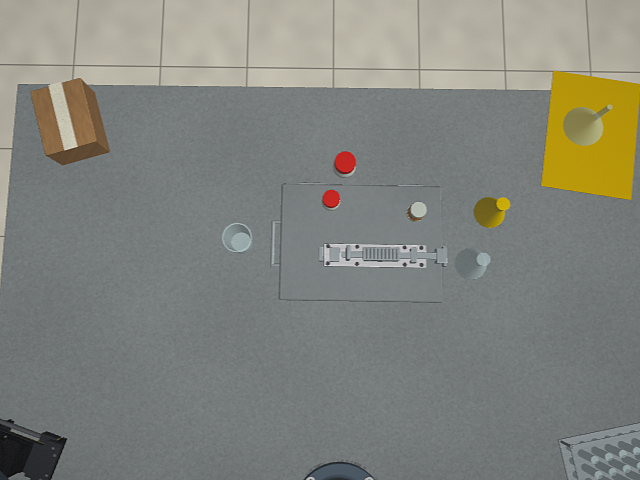

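View pics/scene0.png

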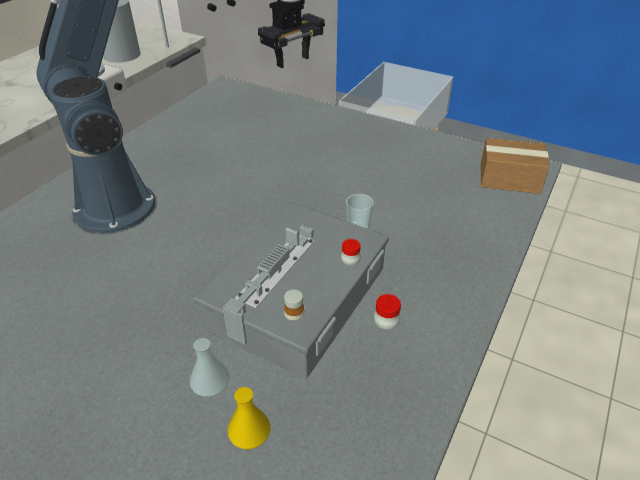

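View pics/wrist0.png

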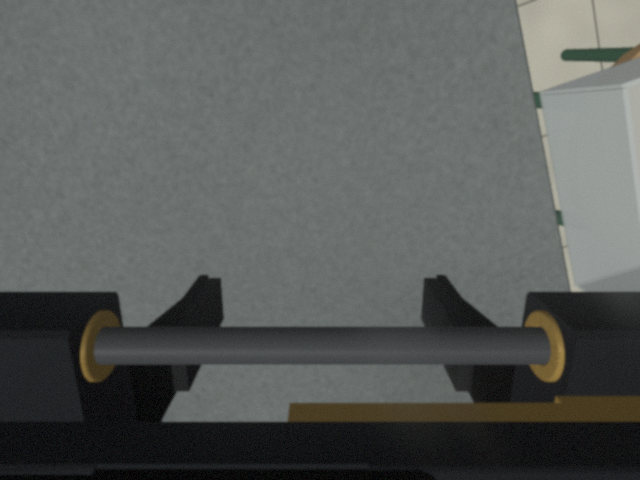

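```bash
python3 - <<'E'
import cv2
a=cv2.imread("pics/top0.png")[170:320,260:510]; cv2.imwrite("pics/topz.png",cv2.resize(a,None,fx=3.2,fy=3.2,interpolation=cv2.INTER_CUBIC))
a=cv2.imread("pics/scene0.png")[190:390,180:400]; cv2.imwrite("pics/scenez.png",cv2.resize(a,None,fx=3,fy=3,interpolation=cv2.INTER_CUBIC))
E
python3 -c "
import rig; print([n for n in dir(rig) if n[0]!='_']); print(getattr(rig,'grip_point_offset',None))"
```

```text
['Unreachable', 'camera', 'camera_info', 'get_obs', 'grip_point_offset', 'hand_in']
0.0187
```

View pics/topz.png

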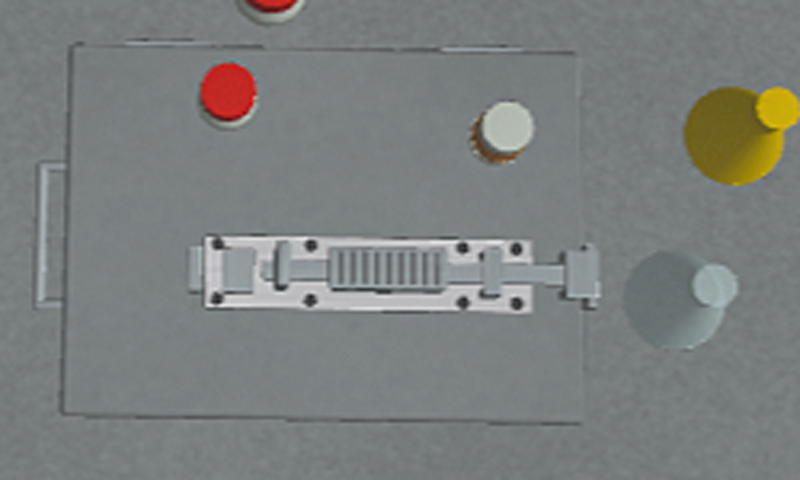

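View pics/scenez.png

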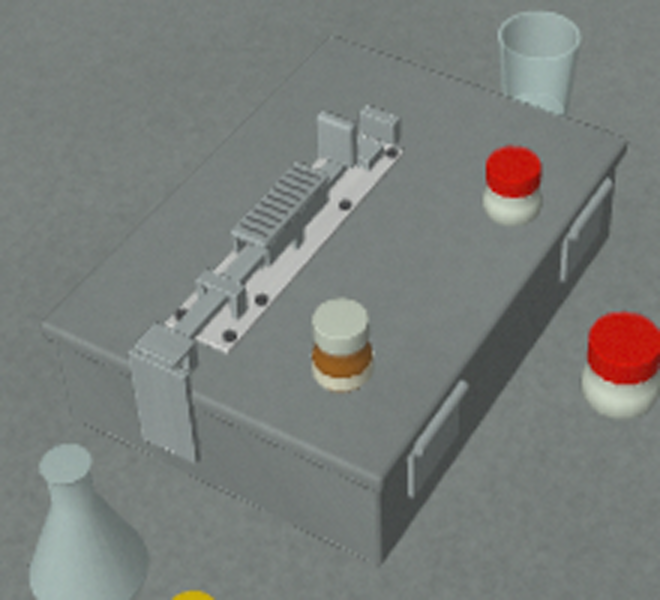

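```bash
cat > h.py <<'E'
from rig import *
import cv2, numpy as np
np.set_printoptions(precision=4,suppress=True)
def ray(n,u,v,z,info=None):
    i=info or camera_info(n); K,R,t=i["K"],i["R"],i["t"]
    c=-R.T@t; d=R.T@np.linalg.inv(K)@np.array([u,v,1.]); s=(z-c[2])/d[2]; return c+s*d
def proj(n,X,info=None):
    i=info or camera_info(n); p=i["K"]@(i["R"]@np.asarray(X)+i["t"]); return p[:2]/p[2]
E
python3 - <<'E'
from h import *
tz=lambda x,y:(260+(x+.5)/3.2-.5,170+(y+.5)/3.2-.5)
sz=lambda x,y:(180+(x+.5)/3-.5,190+(y+.5)/3-.5)
c=[ray("top",*tz(*p),.1) for p in [(72,45),(580,52),(580,422),(62,412)]]
print("lid top",*c,np.mean(c,0))
for a,b in zip(c,c[1:]+c[:1]): d=b-a; print(np.linalg.norm(d), np.degrees(np.arctan2(d[1],d[0])))
c=[ray("scene",*sz(*p),.1) for p in [(45,325),(333,37),(627,145),(380,478)]]
print("lid scene",*c,np.mean(c,0))
for a,b in zip(c,c[1:]+c[:1]): d=b-a; print(np.linalg.norm(d), np.degrees(np.arctan2(d[1],d[0])))
print("pad top",*[ray("top",*tz(*p),.14) for p in [(329,246),(446,247),(444,293),(329,290)]])
print("pad scene",*[ray("scene",*sz(*p),.14) for p in [(233,232),(303,162),(329,176),(265,249)]])
print("tab topface scene",*[ray("scene",*sz(*p),.16) for p in [(318,115),(351,132),(356,118),(325,110)]])
print("tab topface top",*[ray("top",*tz(*p),.16) for p in [(275,242),(289,241),(289,290),(276,291)]])
E
```

```text
lid top [0.7246 0.1345 0.1   ] [ 0.7229 -0.2229  0.1   ] [ 0.464  -0.2169  0.1   ] [0.4683 0.1371 0.1   ] [ 0.5949 -0.0421  0.1   ]
0.35745622792342346 -90.26417727643879
0.2590364921301131 178.6622555696287
0.3539700774471372 89.3063417949528
0.25634133067063064 -0.5675449834667186
lid scene [ 0.4691 -0.2221  0.1   ] [0.4712 0.134  0.1   ] [0.7275 0.1263 0.1   ] [ 0.7213 -0.2229  0.1   ] [ 0.5973 -0.0462  0.1   ]
0.3560662610430312 89.67016118516267
0.25645296070778517 -1.7156411119463177
0.34924771574170504 -91.02017695216085
0.25217089828044986 179.81596666903306
pad top [ 0.5788 -0.0423  0.14  ] [ 0.5787 -0.1208  0.14  ] [ 0.5477 -0.1191  0.14  ] [ 0.5491 -0.0422  0.14  ]
pad scene [ 0.5531 -0.1234  0.14  ] [ 0.5562 -0.0424  0.14  ] [ 0.5793 -0.046   0.14  ] [ 0.5801 -0.1266  0.14  ]
tab topface scene [ 0.552  -0.0145  0.16  ] [ 0.5813 -0.019   0.16  ] [ 0.5766 -0.0045  0.16  ] [ 0.5534 -0.0075  0.16  ]
tab topface top [ 0.5786 -0.005   0.16  ] [ 0.5793 -0.0143  0.16  ] [ 0.5469 -0.0143  0.16  ] [ 0.5461 -0.0057  0.16  ]
```

```bash
python3 - <<'E'
from h import *
from scipy.spatial.transform import Rotation as Ro
o=get_obs(); R=Ro.from_quat(o["tool_rot"]).as_matrix(); print(R, o["time"])
for k in (1,-1):
    # desired: y down, z along k*chest y
    yaw=np.radians(-0.7); z=k*np.array([-np.sin(yaw),np.cos(yaw),0]); y=np.array([0,0,-1.]); x=np.cross(y,z)
    D=np.c_[x,y,z]; print(k, Ro.from_matrix(D@R.T).as_rotvec(degrees=True))
print(np.array([.565,-.067,.22])-o["position"])
E
```

```text
[[ 0.9454 -0.0007  0.3258]
 [-0.3258 -0.0014  0.9454]
 [-0.0002 -1.     -0.0016]] 0.15
1 [ 0.0879 -0.0293 18.3127]
-1 [  -0.0417   -0.1251 -161.6873]
[ 0.3617 -0.6574 -0.0018]
```

Request:
jog_arm:
  increments:
    - [[0,0,3,0.05,-0.04,0,-0.4],[0,0,6,0.08,-0.08,0,-0.4],[0,0,9,0.11,-0.12,0,-0.4],[0,0,12,0.14,-0.16,0,-0.4],[0,0,15,0.165,-0.2,0,-0.4],[0,0,18.3,0.19,-0.24,0,-0.4],[0,0,18.3,0.215,-0.285,0,-0.4],[0,0,18.3,0.24,-0.325,0,-0.4]]
  squeeze: 20

```text
time: 0.95
position: [0.4402, 0.2692, 0.2217]
tool_rot: [0.708, -0.005, 0.004, -0.706]
ft_force: [1.3, 0.5, 0.1]
grip_width: 0.0611
```

Request:
jog_arm:
  increments:
    - [[0,0,0,0.015,-0.045,0,-0.4],[0,0,0,0.03,-0.09,0,-0.4],[0,0,0,0.05,-0.135,0,-0.4],[0,0,0,0.065,-0.18,0,-0.4],[0,0,0,0.08,-0.225,0,-0.4],[0,0,0,0.1,-0.27,0,-0.4],[0,0,0,0.115,-0.31,0,-0.4],[0,0,0,0.125,-0.336,0,-0.4]]

```text
time: 1.75
position: [0.5662, -0.0701, 0.2215]
tool_rot: [0.708, -0.005, 0.005, -0.706]
ft_force: [0.4, 0.1, -0.4]
grip_width: 0.0607
```

Request:
jog_arm:
  increments:
    - [[0,0,0,0,0,0,-0.4],[0,0,0,0,0,0,-0.4]]

```text
time: 1.95
position: [0.5658, -0.0704, 0.221]
tool_rot: [0.708, -0.006, 0.005, -0.707]
ft_force: [0.1, -0.5, -0.4]
grip_width: 0.0611
```

```bash
python3 - <<'E'
from h import *
o=get_obs(); print(o["position"],o["tool_rot"],o["ft_force"],o["grip_width"])
np.save("w1.npy",camera_info("wrist"),allow_pickle=True)
for n in ["wrist","scene"]:
    cv2.imwrite(f"pics/{n}1.png",camera(n)[:,:,::-1])
a=cv2.imread("pics/scene1.png")[120:390,150:450]; cv2.imwrite("pics/scene1z.png",cv2.resize(a,None,fx=2.2,fy=2.2,interpolation=cv2.INTER_CUBIC))
E
```

```text
[ 0.5658 -0.0704  0.221 ] [ 0.7077 -0.0063  0.0054 -0.7065] [ 0.1399 -0.4637 -0.3951] 0.061054874990746015
```

View pics/wrist1.png

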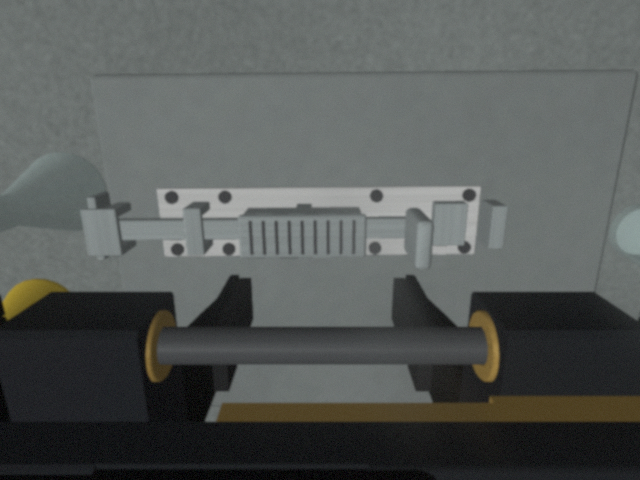

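View pics/scene1z.png

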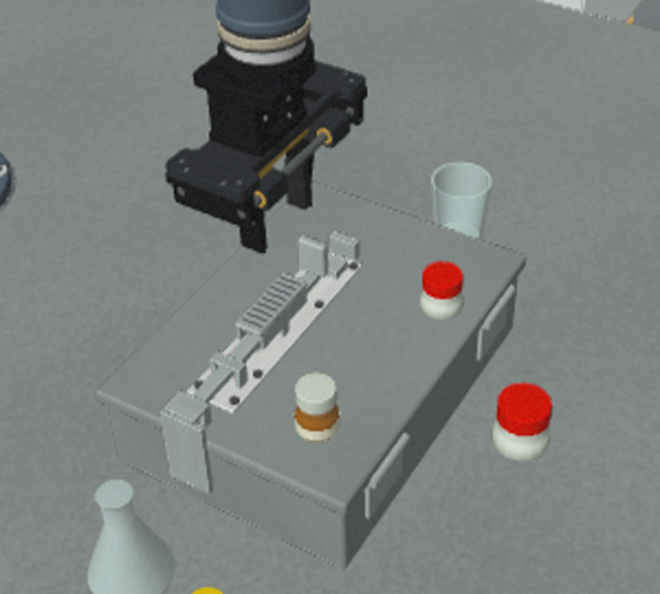

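```bash
python3 - <<'E'
from h import *
i=np.load("w1.npy",allow_pickle=True).item()
for n,p,z in [("plate R",(363,213),.14),("plate R",(366,255),.14),("plate L",(241,213),.14),("plate L",(239,255),.14),("tab face top",(416,265),.16),("tab",(408,210),.16),("tab back",(431,267),.16)]:
    print(n,ray("",*p,z,i))
T=np.array([.5658,-.0704,.221])
for dy in (-.0455,-.0305,.0305,.0455):
    for dx in (-.0095,.0095):
        print(dy,dx,proj("",T+[dx,dy,0],i),proj("",T+[dx,dy,.03],i))
a=cv2.imread("pics/wrist1.png")[180:400,190:450]; cv2.imwrite("pics/wrist1z.png",cv2.resize(cv2.convertScaleAbs(a,alpha=1.5,beta=30),None,fx=3,fy=3,interpolation=cv2.INTER_CUBIC)[:600])
E
```

```text
plate R [ 0.5484 -0.0455  0.14  ]
plate R [ 0.5757 -0.0432  0.14  ]
plate L [ 0.5473 -0.1203  0.14  ]
plate L [ 0.5745 -0.1235  0.14  ]
tab face top [ 0.5751 -0.0161  0.16  ]
tab [ 0.5421 -0.0222  0.16  ]
tab back [ 0.5765 -0.0073  0.16  ]
-0.0455 -0.0095 [216.3131 278.2422] [195.3407 310.9628]
-0.0455 0.0095 [220.1123 318.0707] [200.6018 357.1822]
-0.0305 -0.0095 [251.2219 277.7814] [237.0983 310.4342]
-0.0305 0.0095 [253.9845 317.6461] [240.8849 356.7035]
0.0305 -0.0095 [393.6058 275.9017] [407.5162 308.277 ]
0.0305 0.0095 [392.128  315.9146] [405.2637 354.7502]
0.0455 -0.0095 [428.7221 275.4381] [449.5713 307.7447]
0.0455 0.0095 [426.1956 315.4876] [445.8233 354.2682]
```

View pics/wrist1z.png

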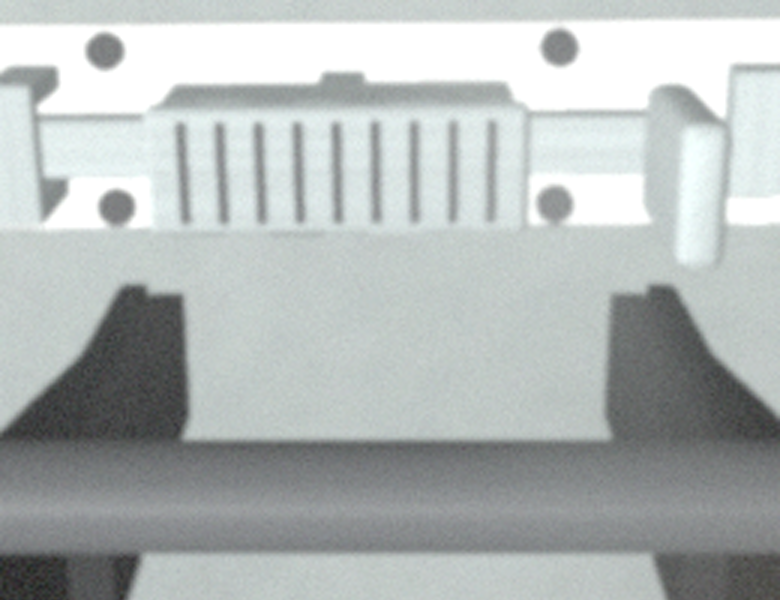

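Request:
jog_arm:
  increments:
    - [[0,0,0,-0.002,0.0035,-0.01,-0.4],[0,0,0,-0.002,0.0035,-0.03,-0.4],[0,0,0,-0.002,0.0035,-0.045,-0.4],[0,0,0,-0.002,0.0035,-0.055,-0.4],[0,0,0,-0.002,0.0035,-0.055,-0.4],[0,0,0,-0.002,0.0035,-0.055,-0.4]]

```text
time: 2.65
position: [0.5631, -0.0646, 0.1661]
tool_rot: [0.708, -0.005, 0.004, -0.707]
ft_force: [0.4, -0.2, 0.2]
grip_width: 0.0611
```

```bash
python3 - <<'E'
from h import *
o=get_obs(); print(o["position"],o["tool_rot"],o["ft_force"],o["grip_width"])
i=camera_info("wrist")
for n in ["wrist","scene"]:
    cv2.imwrite(f"pics/{n}2.png",camera(n)[:,:,::-1])
a=cv2.imread("pics/scene2.png")[180:320,200:380]; cv2.imwrite("pics/scene2z.png",cv2.resize(a,None,fx=4,fy=4,interpolation=cv2.INTER_CUBIC))
E
```

```text
[ 0.5631 -0.0646  0.1661] [ 0.7076 -0.0053  0.004  -0.7066] [ 0.3763 -0.2418  0.1986] 0.06107702463616442
```

View pics/wrist2.png

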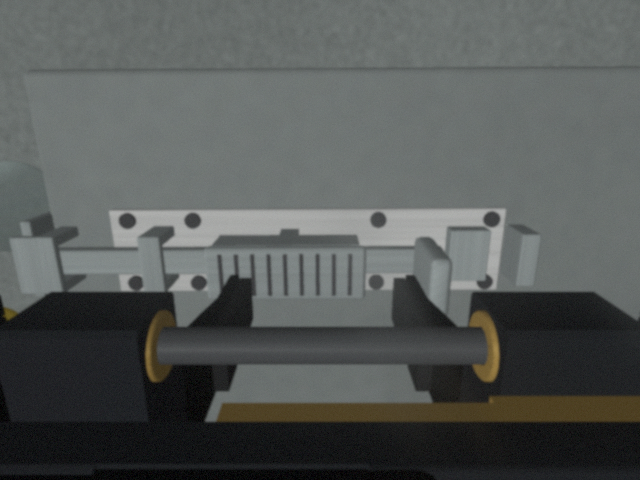

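View pics/scene2z.png

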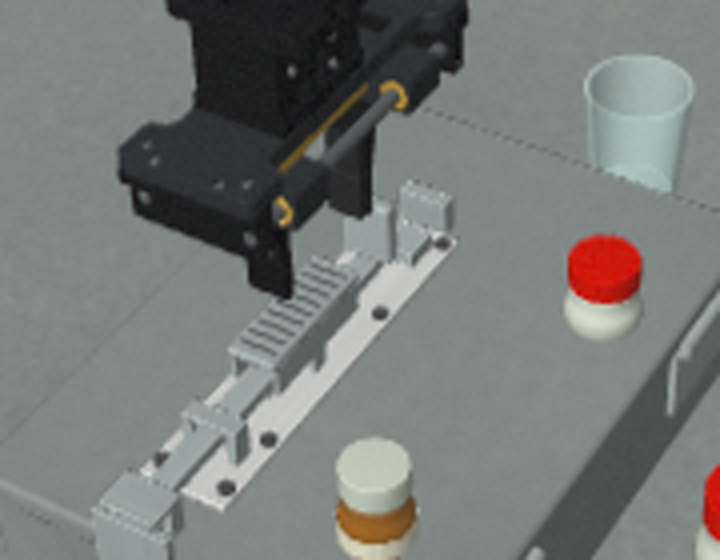

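```bash
python3 - <<'E'
from h import *
for _ in range(3): print(get_obs()["position"])
i=camera_info("wrist")
for n,p,z in [("plate R",(365,297),.14),("plate L",(206,297),.14),("plate L",(206,247),.14),("tab face",(430,265),.16),("tab bk",(449,265),.16),("Bin",(393,277),.166),("Bout",(413,277),.166),("Ain",(252,277),.166),("Aout",(231,277),.166)]: print(n,ray("",*p,z,i))
E
```

```text
[ 0.5637 -0.0651  0.1668]
[ 0.5637 -0.0651  0.1668]
[ 0.5637 -0.0651  0.1668]
plate R [ 0.5768 -0.0438  0.14  ]
plate L [ 0.5759 -0.1245  0.14  ]
plate L [ 0.5492 -0.122   0.14  ]
tab face [ 0.552  -0.0175  0.16  ]
tab bk [ 0.5521 -0.0091  0.16  ]
Bin [ 0.555  -0.0347  0.166 ]
Bout [ 0.5551 -0.0261  0.166 ]
Ain [ 0.5544 -0.0954  0.166 ]
Aout [ 0.5543 -0.1045  0.166 ]
```

Request:
jog_arm:
  increments:
    - [[0,0,0,0,-0.002,0,-0.4],[0,0,0,0,-0.002,-0.01,-0.4],[0,0,0,0,-0.002,-0.018,-0.4],[0,0,0,0,-0.002,-0.023,-0.4],[0,0,0,0,-0.002,-0.023,-0.4]]

```text
time: 3.25
position: [0.5628, -0.0669, 0.1425]
tool_rot: [0.707, -0.006, 0.004, -0.707]
ft_force: [-0.4, -1.0, 0.8]
grip_width: 0.0607
```

Request:
jog_arm:
  increments:
    - [[0,0,0,0,0,-0.002,-0.4],[0,0,0,0,0,-0.004,-0.4],[0,0,0,0,0,-0.004,-0.4]]

```text
time: 3.55
position: [0.5631, -0.067, 0.1387]
tool_rot: [0.708, -0.006, 0.004, -0.707]
ft_force: [-0.8, -0.3, 3.2]
grip_width: 0.0607
```

Request:
jog_arm:
  increments:
    - [[0,0,0,0,0,-0.002,-0.4],[0,0,0,0,0,-0.004,-0.4],[0,0,0,0,0,-0.006,-0.4],[0,0,0,0,0,-0.006,-0.4]]

```text
time: 3.95
position: [0.5631, -0.067, 0.1328]
tool_rot: [0.708, -0.006, 0.004, -0.707]
ft_force: [-1.1, 0.7, 4.7]
grip_width: 0.061
```

```bash
python3 - <<'E'
from h import *
o=get_obs(); print(o["position"],o["tool_rot"],o["ft_force"],o["grip_width"])
for n in ["wrist","scene"]:
    cv2.imwrite(f"pics/{n}3.png",camera(n)[:,:,::-1])
a=cv2.imread("pics/scene3.png")[180:320,200:380]; cv2.imwrite("pics/scene3z.png",cv2.resize(a,None,fx=4,fy=4,interpolation=cv2.INTER_CUBIC))
E
```

```text
[ 0.5631 -0.067   0.1328] [ 0.7076 -0.0056  0.004  -0.7066] [-1.0884  0.7086  4.6919] 0.0609871724957636
```

View pics/wrist3.png

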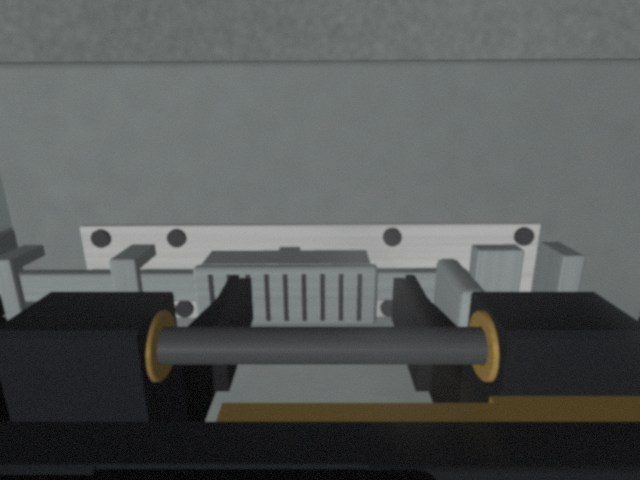

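View pics/scene3z.png

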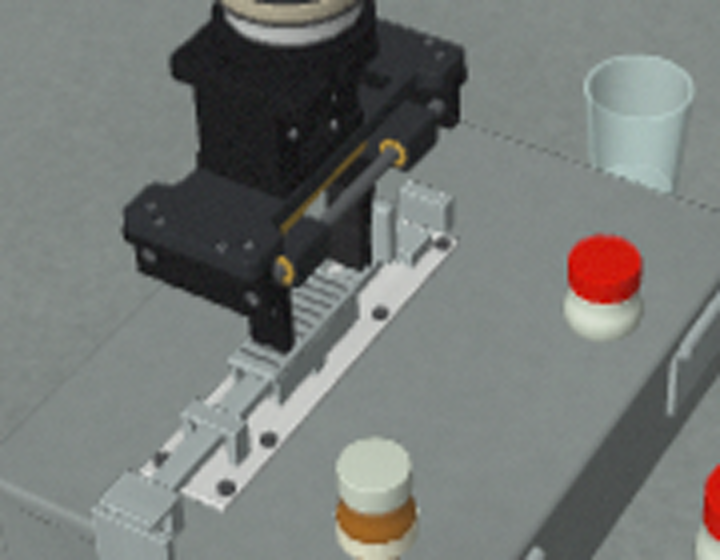

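Request:
jog_arm:
  increments:
    - [[0,0,0,0,0,-0.001,-0.4],[0,0,0,0,0,-0.002,-0.4],[0,0,0,0,0,-0.002,-0.4]]

```text
time: 4.35
position: [0.5631, -0.0671, 0.1322]
tool_rot: [0.708, -0.005, 0.004, -0.706]
ft_force: [-3.4, 0.8, 11.7]
grip_width: 0.061
```

Request:
jog_arm:
  increments:
    - [[0,0,0,0,0.004,-0.001,-0.4],[0,0,0,0,0.008,-0.001,-0.4],[0,0,0,0,0.012,-0.001,-0.4],[0,0,0,0,0.016,-0.001,-0.4],[0,0,0,0,0.02,-0.001,-0.4]]

```text
time: 4.85
position: [0.5648, -0.0496, 0.1322]
tool_rot: [0.71, -0.004, 0.005, -0.705]
ft_force: [-0.4, -5.6, 6.4]
grip_width: 0.061
```

```bash
python3 - <<'E'
from h import *
o=get_obs(); print(o["position"],o["tool_rot"],o["ft_force"],o["grip_width"])
for n in ["wrist"]:
    cv2.imwrite(f"pics/{n}4.png",camera(n)[:,:,::-1])
E
```

```text
[ 0.5648 -0.0496  0.1322] [ 0.7095 -0.0036  0.005  -0.7047] [-0.4122 -5.6157  6.406 ] 0.061034779038783904
```

View pics/wrist4.png

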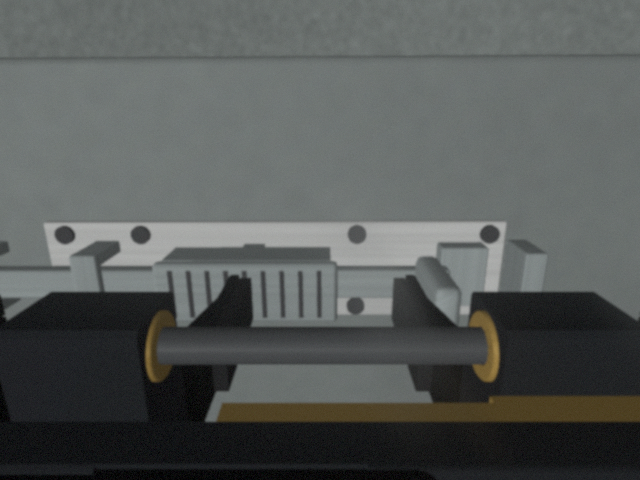

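Request:
jog_arm:
  increments:
    - [[0,0,0,-0.001,0.004,-0.001,-0.4],[0,0,0,-0.001,0.008,-0.0015,-0.4],[0,0,0,-0.001,0.012,-0.0015,-0.4],[0,0,0,-0.001,0.016,-0.0015,-0.4],[0,0,0,-0.001,0.02,-0.0015,-0.4]]

```text
time: 5.4
position: [0.5654, -0.0317, 0.132]
tool_rot: [0.711, -0.002, 0.006, -0.703]
ft_force: [-1.6, -6.8, 8.5]
grip_width: 0.0612
```

```bash
python3 - <<'E'
from h import *
o=get_obs(); print(o["position"],o["tool_rot"],o["ft_force"],o["grip_width"])
for n in ["wrist"]:
    cv2.imwrite(f"pics/{n}5.png",camera(n)[:,:,::-1])
E
```

```text
[ 0.5654 -0.0317  0.132 ] [ 0.7112 -0.0016  0.0057 -0.703 ] [-1.584  -6.8441  8.5179] 0.06122323073633716
```

View pics/wrist5.png

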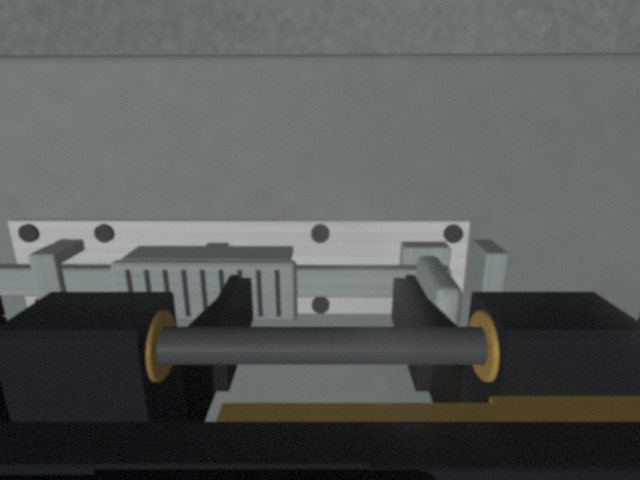

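Request:
jog_arm:
  increments:
    - [[0.4,0,0,-0.001,0.004,-0.001,-0.4],[0.4,0,0,-0.001,0.008,-0.001,-0.4],[0.4,0,0,-0.001,0.012,-0.0015,-0.4],[0.4,0,0,-0.001,0.015,-0.0015,-0.4]]

```text
time: 5.85
position: [0.5659, -0.0191, 0.132]
tool_rot: [0.711, 0.001, 0.006, -0.703]
ft_force: [-2.1, -8.0, 9.6]
grip_width: 0.0611
```

```bash
python3 - <<'E'
from h import *
o=get_obs(); print(o["position"],o["tool_rot"],o["ft_force"],o["grip_width"])
for n in ["wrist","scene"]:
    cv2.imwrite(f"pics/{n}6.png",camera(n)[:,:,::-1])
a=cv2.imread("pics/scene6.png")[180:320,200:380]; cv2.imwrite("pics/scene6z.png",cv2.resize(a,None,fx=4,fy=4,interpolation=cv2.INTER_CUBIC))
E
```

```text
[ 0.5659 -0.0191  0.132 ] [ 0.7107  0.0005  0.0061 -0.7035] [-2.0853 -7.9746  9.6353] 0.06113823558586988
```

View pics/wrist6.png

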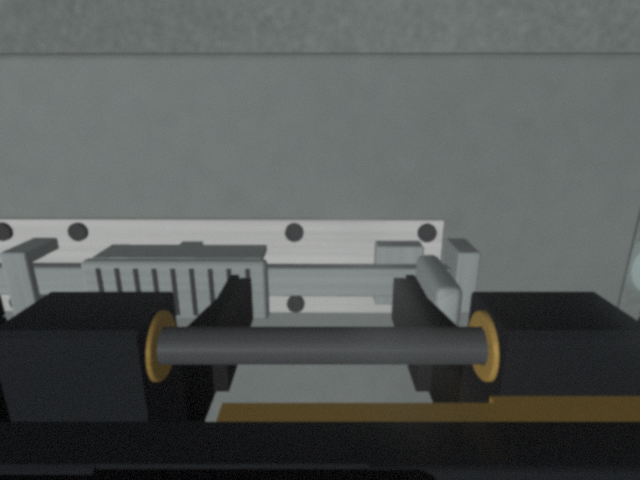

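View pics/scene6z.png

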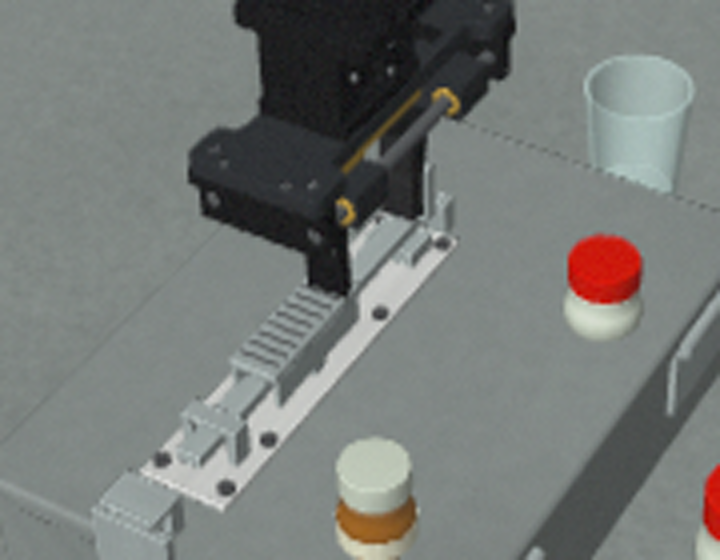

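```bash
python3 - <<'E'
from h import *
i=camera_info("wrist")
for n,p,z in [("plate R",(268,317),.132),("tab bk",(459,295),.16),("tab bk2",(440,258),.16),("tab face",(417,262),.16),("tab face2",(437,295),.16),("stop face left",(456,283),.127)]: print(n,ray("",*p,z,i))
a=cv2.imread("pics/wrist6.png")[220:340,230:490]; cv2.imwrite("pics/wrist6z.png",cv2.resize(cv2.convertScaleAbs(a,alpha=1.7,beta=30),None,fx=3,fy=3,interpolation=cv2.INTER_CUBIC)[:600])
E
```

```text
plate R [ 0.5757 -0.0429  0.132 ]
tab bk [0.5516 0.0305 0.16  ]
tab bk2 [0.5374 0.0226 0.16  ]
tab face [0.5389 0.0147 0.16  ]
tab face2 [0.5515 0.0226 0.16  ]
stop face left [0.5617 0.0403 0.127 ]
```

View pics/wrist6z.png

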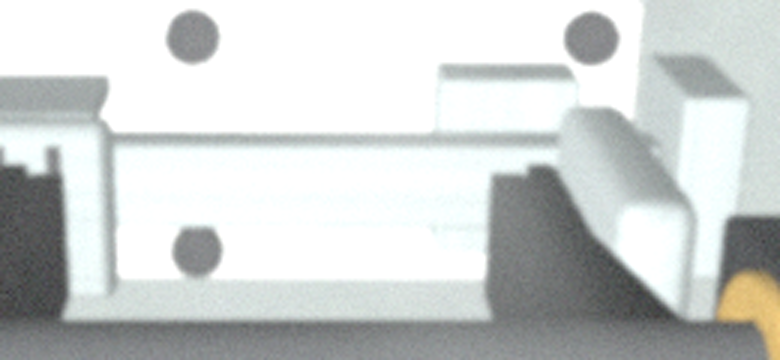

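Request:
jog_arm:
  increments:
    - [[0.4,0,0,-0.001,0.003,-0.001,-0.4],[0.4,0,0,-0.001,0.004,-0.0015,-0.4],[0.4,0,0,-0.001,0.004,-0.0015,-0.4]]

```text
time: 6.25
position: [0.5662, -0.0181, 0.132]
tool_rot: [0.71, 0.002, 0.006, -0.704]
ft_force: [-2.9, -8.7, 10.1]
grip_width: 0.061
```

Request:
jog_arm:
  increments:
    - [[0.4,0,0,-0.001,0.003,-0.001,-0.4],[0.4,0,0,-0.001,0.005,-0.0015,-0.4],[0.4,0,0,-0.001,0.007,-0.0015,-0.4],[0.4,0,0,-0.001,0.007,-0.0015,-0.4]]

```text
time: 6.65
position: [0.5664, -0.0176, 0.1322]
tool_rot: [0.712, 0.005, 0.006, -0.702]
ft_force: [-4.3, -18.7, 9.5]
grip_width: 0.0607
```

Request:
jog_arm:
  increments:
    - [[0.4,0,0,0,0.003,0.002,-0.4],[0.4,0,0,0,0.002,0.006,-0.4],[0.4,0,0,0,0.001,0.011,-0.4],[0.4,0,0,0,0,0.014,-0.4],[0.4,0,0,0,0,0.014,-0.4]]

```text
time: 7.15
position: [0.5666, -0.0171, 0.1463]
tool_rot: [0.709, 0.005, 0.006, -0.705]
ft_force: [-0.2, -0.3, -0.6]
grip_width: 0.0607
```

```bash
python3 - <<'E'
from h import *
o=get_obs(); print(o["position"],o["tool_rot"],o["ft_force"],o["grip_width"])
for n in ["wrist","scene"]:
    cv2.imwrite(f"pics/{n}7.png",camera(n)[:,:,::-1])
a=cv2.imread("pics/scene7.png")[180:320,200:380]; cv2.imwrite("pics/scene7z.png",cv2.resize(a,None,fx=4,fy=4,interpolation=cv2.INTER_CUBIC))
E
```

```text
[ 0.5666 -0.0171  0.1463] [ 0.7092  0.0047  0.006  -0.7049] [-0.1567 -0.298  -0.5635] 0.06073705130846956
```

View pics/wrist7.png

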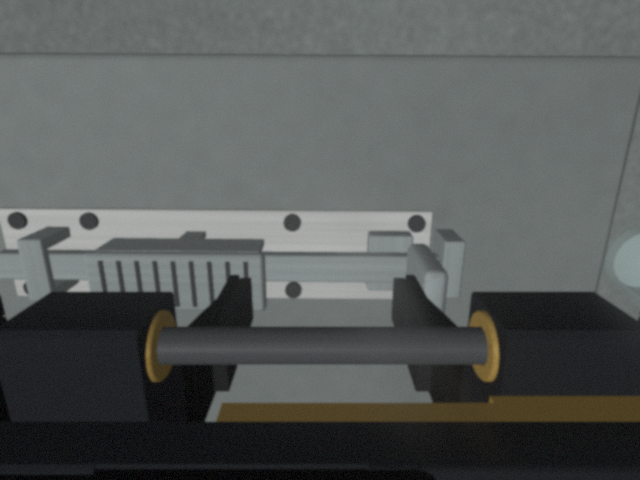

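View pics/scene7z.png

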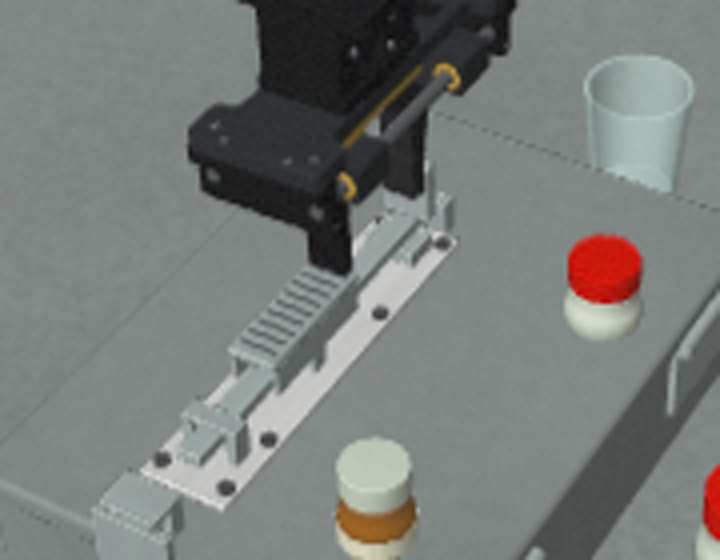

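Request:
jog_arm:
  increments:
    - [[0,0,0,0,-0.003,0.003,-0.4],[0,0,0,0,-0.004,0.02,-0.4],[0,0,0,0,-0.004,0.05,-0.4],[0,0,0,0,-0.004,0.09,-0.4],[0,0,0,-0.04,-0.004,0.12,-0.4],[0,0,0,-0.08,-0.004,0.13,-0.4],[0,0,0,-0.08,-0.004,0.13,-0.4],[0,0,0,-0.08,-0.004,0.13,-0.4]]

```text
time: 8.05
position: [0.486, -0.021, 0.2765]
tool_rot: [0.709, 0.005, 0.006, -0.705]
ft_force: [0.7, 0.1, -0.1]
grip_width: 0.0609
```

```bash
python3 - <<'E'
from h import *
o=get_obs(); print(o["position"],o["ft_force"])
i=camera_info("wrist")
for n in ["wrist","scene","top"]:
    cv2.imwrite(f"pics/{n}8.png",camera(n)[:,:,::-1])
L=[cv2.imread(f"pics/scene{k}.png")[190:310,200:340] for k in (0,8)]
cv2.imwrite("pics/cmp8.png",cv2.resize(np.hstack(L),None,fx=2.85,fy=2.85,interpolation=cv2.INTER_CUBIC))
np.save("w8.npy",i,allow_pickle=True)
E
```

```text
[ 0.486  -0.021   0.2765] [ 0.7346  0.0615 -0.0896]
```

View pics/wrist8.png

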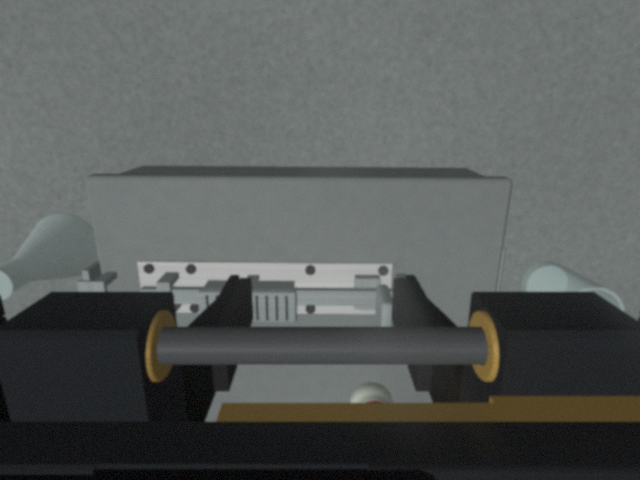

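View pics/cmp8.png

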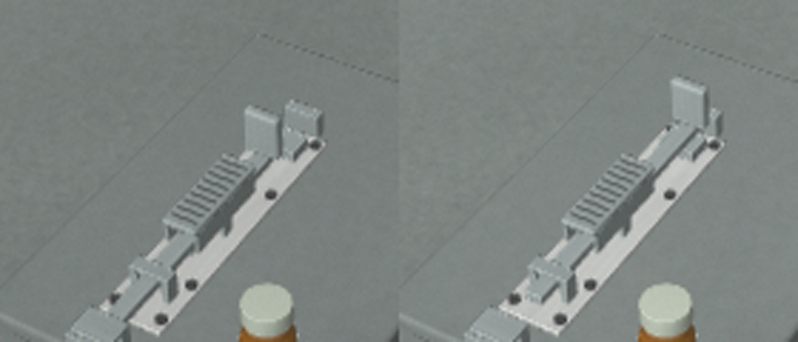

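```bash
python3 - <<'E'
from h import *
s=lambda x,y:(200+(x+.5)/2.85-.5,190+(y+.5)/2.85-.5)
a=[ray("scene",*s(*p),.16) for p in [(245,108),(277,120)]]
b=[ray("scene",*s(*p),.16) for p in [(671,79),(705,92)]] 
b=[ray("scene",*s(p[0]-399,p[1]),.16) for p in [(671,79),(705,91)]]
print(a,b,[y-x for x,y in zip(a,b)])
g=[cv2.imread(f"pics/scene{k}.png",0).astype(np.float32) for k in (0,8,3)]
# vertical shift of visible lower half of plate (front end)
win=lambda im:im[262:276,255:268].copy()
for k in (1,2):
    d=g[k][245:282,254:288]-g[0][245:282,254:288]; print(k,np.abs(d).mean(),np.abs(d).max())
    print(cv2.phaseCorrelate(win(g[0]),win(g[k])))
E
python3 - <<'E'
import cv2,numpy as np
L=[cv2.imread(f"pics/scene{k}.png")[235:290,245:295] for k in (0,8,6)]
cv2.imwrite("pics/cmp9.png",cv2.resize(np.hstack(L),None,fx=5,fy=5,interpolation=cv2.INTER_CUBIC))
E
```

```text
[array([ 0.5512, -0.0133,  0.16  ]), array([ 0.5785, -0.0137,  0.16  ])] [array([0.551 , 0.0252, 0.16  ]), array([0.5802, 0.0252, 0.16  ])] [array([-0.0002,  0.0385,  0.    ]), array([0.0017, 0.0389, 0.    ])]
1 7.0373607 72.0
((0.5728714439875446, 0.5298184581676404), 1.0021762881014082)
2 39.968998 145.0
((0.4905491862480176, 0.8008932062655099), 0.6556822612550524)
```

View pics/cmp9.png

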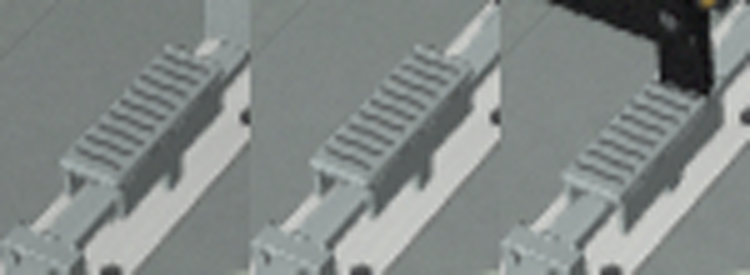

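View pics/top8.png

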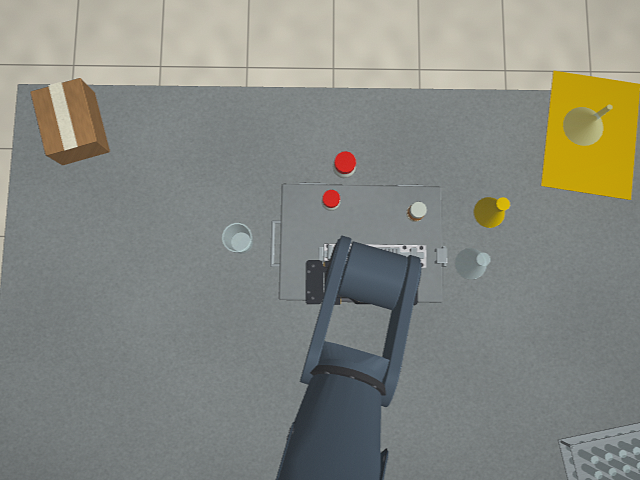

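```bash
python3 - <<'E'
from h import *
g=[cv2.imread(f"pics/scene{k}.png",0) for k in (0,8,6)]
# ECC-free check: template-match plate front patch, subpixel parabola in rows
t=g[0][258:274,256:272]
for k in (0,1,2):
    r=cv2.matchTemplate(cv2.resize(g[k][250:282,248:280],None,fx=8,fy=8,interpolation=cv2.INTER_CUBIC),cv2.resize(t,None,fx=8,fy=8,interpolation=cv2.INTER_CUBIC),cv2.TM_CCOEFF_NORMED)
    _,m,_,l=cv2.minMaxLoc(r); print(k,m,np.array(l)/8-8)
print(proj("scene",[.565,-.11,.14]),proj("scene",[.565,-.11,.132]))
E
```

```text
0 0.9963226318359375 [0. 0.]
1 0.9937538504600525 [0. 0.]
2 0.8004336953163147 [0.125 2.875]
[266.1813 264.9047] [266.4395 267.8342]
```

The catch is fully back up: its image shift is 0.0 px, against 2.9 px when it was pressed. The bolt is drawn and the robot is clear of everything, so I'm handing in.

```bash
python3 -c "
from rig import *
print(hand_in())"
```

```text
the job is handed in; nothing more can be done
None
```

The bolt is drawn to its stop, the catch has sprung back up, and the job was handed in after about 8 s of robot time. `hand_in()` reports no verdict, so this rests on my own checks.

**What I did:** With the jaws set to 61 mm along the bolt, I pressed the catch plate down onto its stop with one fingertip; the vertical force jumped from 4.7 to 11.7 N. Holding it down, I moved the hand along +y so the other finger pushed the tab. I kept going until the bolt hit its stop, where the push force rose to 18.7 N with only 0.5 mm of further movement. Then I lifted off and backed away.

**Last checks:**
- **Bolt:** the tab moved about 38.7 mm between the first and last pictures. It started somewhere between 0 and 3 mm, so this fits the 40 mm stop, given about 2 mm camera accuracy.
- **Catch:** template matching shows the plate 0.0 px from its starting place, against 2.9 px when pressed, so it is fully up. A first phase-correlation check disagreed, giving about 0.5 px; I put that down to its very small window and relied on the template match.
- **Glassware and jars:** in the last top view, the jar, pot, flask and beaker look upright and where they were at the start; I judged this by eye and did not measure it.
- **Robot:** it was clear of everything, with the wrist force within noise (under 1 N).

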